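Fit the seed spreader's agitator and hold it on its drive

TASK

Get the grey seed spreader ready: first push its green drawer fully home until it seats at its detent. Then take the white agitator with the orange grip from the cedar block, turn it until its cross splines mesh with the cross slots of the orange drive hub in the hopper, slide it fully home in the hub and press it most of the way down or further against the hub's spring; finish while still holding it pressed down. Do not shift the bowl, bottle, hand fork, clip or pot, and leave the wooden tamper standing in its hole.

Things in the scene. Friction and masses are not known exactly. Their poses are not given: they have to be found in the camera images.
- spreader: grey plastic seed spreader, fixed; origin at shelf height below the hub axis, x from its drawer front to its back, z up. Base x -130 to +90, 170 wide, 66 high, drawer in its -x end. Around the hub axis stands an open octagonal hopper, 116 to 126 across, 108 inside, rim at z = 95. Unused black dial knob (24 dia, top z = 84) at x = 72, y = -68. From x = -130 to -63 nothing rises above z = 66.
- drawer (a joint): opening of the green drawer, m: 0 = fully home, grows as it comes out towards the robot (spreader's -x), limit 0.09. About 2 N moves it; in the last 10 mm a spring detent resists with about 5 to 7 N until 4 mm remain, then pulls it home to its stop.
- drawer_front (a point): centre of the drawer's flat front face (146 wide, 48 high, lower edge 8 above the shelf; this point 32 above the shelf). Axes as the spreader's; +x is the push direction. When home it stands 138 in front of the hub axis.
- hub: orange round drive hub, 62 dia, in the hopper; origin on its axis at the FLOOR of its cross socket (56 above the shelf with the spring relaxed), z up. Mouth 22 above this origin. The socket is two crossed slots, each 12 wide, 50 long, along the hub's own x and y (repeats every 90 deg). The hub turns on its axis against about 0.04 N m friction; start angle varies.
- plunger (a joint): how far the hub is pressed down on its spring, m: 0 = relaxed, 0.012 = end of travel. Spring force 2 N at 0, rising 0.7 N per mm to about 10.5 N at the end of travel; it springs back when let go.
- agitator: loose, 80 to 170 g, upright in a block hole; origin: centre of its lower end, z up. Lower 24: white cross spline, blades along own x and y, 34 span, 9 thick (lowest 4: 28 span, 5 thick). Above: stem 18 dia, thin vanes 42 span to z = 58, disc 48 dia with top at z = 64, orange flat grip bar 46 (x) x 14 (y), z = 64 to 104. Grip across the 14. Fully home, its lower end rests on the hub's socket floor.
- block: cedar block fixed to the shelf, 190 (x) x 75 (y) x 34 high, origin at the centre of its underside; two round holes 41 dia, 24 deep (floor 10 above the shelf) at x = -55 and x = +55; the agitator stands in one, the tamper in the other.
- tamper: wooden seed tamper, 36 dia foot, 26 dia knob, 100 high, standing in the other hole of the block; origin at the centre of its foot. Not used.
- bowl: stainless steel bowl, 150 wide, 55 high; origin at the centre of its underside. Bystander.
- bottle: blue twist-cap bottle, 66 dia, 190 high; origin at the centre of its underside. Bystander.
- fork: hand fork lying flat, wooden handle, 285 long along its x, 70 wide; origin at the centre of its underside, about in the middle of its length. Bystander.
- clip: black spring clip gripping a white plant tag, lying flat, about 130 x 30 x 27 high; origin at the centre of its underside (of the clip, not the tag). Bystander.
- pot: empty terracotta pot, 110 wide, 100 high; origin at the centre of its underside. Bystander.
Mind the look-alikes: they are no part of the job. What is shaped like the agitator but blue or turquoise is not meant.

How it is judged (in metres and radians):
On the way, in this order (a step that is already met when the one before it is completed fails the run):
1. the drawer is home at its detent while the agitator still stands in the block (value of joint drawer below 0.002 m and height (world z) of agitator below 0.03 m), for 0.2 s.
2. the agitator is lifted out of the block (height (world z) of agitator above 0.04 m), for 0.1 s.
3. the agitator's splines have entered the hub and it is home on the socket floor (z of agitator in the frame of hub between -0.003 and 0.004 m and horizontal distance between agitator and hub below 0.004 m and (angle between the x axis of agitator and the x axis of hub, either way round below 0.2 rad or angle between the x axis of agitator and the y axis of hub, either way round below 0.2 rad) and angle between agitator's own z axis and vertical below 0.12 rad), for 0.2 s.
At the end, for the whole second after the job is handed in: Agitator at rest in the hub: lower end within 4 mm of the socket floor and of the axis, splines within 0.2 rad of the slots, upright within 0.12 rad; fingers press it (over 2 N), spring pressed more than 6 of its 12 mm; drawer within 2 mm of home (all of step 3 and value of joint plunger above 0.006 m and value of joint drawer below 0.002 m and contact force between the fingers and agitator above 2 N and linear speed of agitator below 0.02 m/s); the arm keeps its last pose, push and grip.
It fails at once if the bowl, bottle, hand fork, clip or pot is shifted by more than 3 cm (distance of any of bowl, bottle, fork, clip, pot from where it was at the start of the episode above 0.03 m).
It fails at once if the tamper is knocked over or taken out of its hole (angle between tamper's own z axis and vertical above 0.5 rad or height (world z) of tamper above 0.03 m).
It fails at once if the agitator is dropped or toppled (angle between agitator's own z axis and vertical above 0.8 rad).
It also fails if it takes over 70 s, if anything falls off the work surface, if the arm or the gripper's body presses on something with over 40 N, if the wrist force passes 120 N, or if a joint passes its speed limit or range.

ROBOT

A 6-joint arm with a two-finger parallel gripper is mounted at the origin on the work surface. World frame = base frame: x ahead of the robot, y to its left, z up, the work surface at z = 0. Lengths are in mm, angles in rad, forces in N, time in s.
With the tool pointing down it reaches from about 350 to 875 mm from the base axis. Payload 4.2 kg.
Tool frame: the origin (TCP) lies midway between the tips of the shut fingers; the grasp point (between the pads) lies 19 mm behind it (arm.tcp_to_grasp is the distance from the TCP to the grasp point, in mm); z points along the fingers, y is the line along which they close (so a half turn about z gives the same grasp; the last joint's range is limited). The gripper opens to 85 mm and grips with 20 to 120 N. Pads are 22 mm wide; open, the fingers measure 114 mm over their backs; the gripper's body (76 mm by 85 mm) begins 54 mm behind the grasp point. The pads swing forward as they close: fully open they stand 13 mm farther back than shut.
Start: joints at [-1.035, 0.385, 0.008, 0, -1.194, -0.259], TCP at [170.816, -601.183, 207.312] pointing down, gripper open.
Joint ranges: [-3.14, 3.14], [-1.21, 2.06], [-1.07, 1.41], [-3.16, 2.05], [-2.99, -0.16], [-3.1, 3.1]. Speed limits (rad/s): [2.79, 2.79, 3.14, 3.14, 3.14, 3.14].

INTERFACE

Orientations are given as a unit quaternion [x, y, z, w].
In Python, from bench import arm, imaging, job, models gives the robot as it stands.
- The arm moves only by the tool arm_command, never from a script. Its argument "rows" is a list of rows, each an object with "grip": the opening, from 0 (shut) to 1 (fully open); "linear": the shift along the tool's x, y, z in mm, a list of three; "rot": the turn, a rotation vector about the tool's x, y, z in rad, a list of three. In form: [{"grip": grip, "linear": [tx, ty, tz], "rot": [rx, ry, rz]}, ...]. A call has 1 to 10 rows; each row is the pose to reach, as a shift and turn from the pose commanded when the call began, along the tool's axes at that moment; what a row does not reach only later rows make up. A row lasts 1/8 s, in which the tool goes at most 62.5 mm and 10.7 degrees, less where a joint would pass 70% of its speed; a pose out of reach is approached as far as the arm can. A call with a gripper value outside its range is refused whole. The fingers move at their own pace and stop on an object; the grip force is fixed at half the most. Time passes only in rows, so rows that repeat a pose let the fingers close. It gives the time, the measured TCP pose, the force, the opening and the grip force at its end, in the units of the state.
- arm.read_state(): the state, without advancing time (a new reading comes with each control period).
- imaging.get_image(name): name is "side" or "top" or "wrist"; returns a dict with "frame" (400x640x3 uint8, red, green, blue), "fx", "fy", "cx", "cy" (pixels), "k1" (the pictures are not rectified: a ray, as slopes to the right and down, at radius r is drawn at 1 + k1 r^2 times it, then the intrinsics apply), "extrinsics" (4x4, takes a point from world to camera coordinates); the wrist camera has in their place "T_tool_cam" (4x4, takes a point from camera to tool coordinates, whose origin is the TCP and whose axes are the flange's). Camera axes: x right, y down, z forward; pixel columns grow to the right and rows downward; lengths in mm; the calibration is good to about 2 mm. A picture is of the moment at which its call begins: read the wrist's pose just before it. There is no depth.
- job.job_done(): hands the job in; it is judged then, once.
Trained networks look in a picture, given as the dict that the camera call returned (one of the last four; its "shot" number tells which), for a name from the list of things; names that differ only in an ending like _2 or _b are one class to them, and where a whole thing is asked for, a point or a joint stands for the part that bears it (a point fixed in the world has none). Each returns a list of dicts, best first, with "score" (0 to 1); they miss things now and then, are a little off and sometimes report something else, mostly with a low value. They report only what shows in the picture. A call takes as long as a camera call. They do not tell look-alikes from the thing itself.
- models.spot_in(picture, query): "rect" ([left, top, right, bottom] in pixels, round what is visible of it).
- models.tip_of(picture, query): "pixel" ([column, row] in pixels: a listed point, or the origin of a listed thing).
The state is a dict: "clock": time; "joints": joint angles; "joint_vel": joint speeds; "joint_efforts": joint torques, N m; "position": TCP position; "ee_rot": TCP orientation; "contact_force": force on the tool from outside, world axes, zero at the start; "wrist_torque": the same for the moment, N m; "gripper_width": finger opening in mm; "grasp_force": force on a finger pad.
Only numpy, scipy, OpenCV 4.12 (cv2) and the standard library are available. Lean on these libraries where they do the work, as an engineer would, in place of code of your own. Each camera call takes 0.05 s, during which the arm holds its last target. There are 200 camera calls.

## Working session

There is one attempt and no reset: what is moved stays moved. The work goes in short steps, Python scripts to look and compute and a tool call to move; the robot and the scene stay as the last step left them, time stands still between calls to the robot, and variables do not carry over. Pictures are saved under pics/ and viewed, at most 10 in all, crops included, and the job is handed in when it is done.

Besides the shell and the picture viewer there is one more tool, called after "Call:" by a JSON object that holds its "fn" and its "kwargs". arm_command: Moves the arm, as the interface text tells. Its arguments: {"type":"object","properties":{"rows":{"type":"array"}},"required":["rows"]}

```bash
mkdir -p pics
cat > h.py <<'E'
import sys; sys.path.insert(0,'.')
import numpy as np, cv2
from bench import arm, imaging, job, models
from scipy.spatial.transform import Rotation as R
def tool():
    s=arm.read_state(); T=np.eye(4); T[:3,:3]=R.from_quat(s['ee_rot']).as_matrix(); T[:3,3]=s['position']; return T
def shot(n):
    T=tool(); p=imaging.get_image(n)
    p['W2C']=np.array(p['extrinsics']) if 'extrinsics' in p else np.linalg.inv(T@np.array(p['T_tool_cam']))
    return p
def ray(p,px):
    d=np.array([(px[0]-p['cx'])/p['fx'],(px[1]-p['cy'])/p['fy']]); u=d.copy()
    for _ in range(20): u=d/(1+p['k1']*(u@u))
    C=np.linalg.inv(p['W2C']); return C[:3,3], C[:3,:3]@np.array([u[0],u[1],1])
def at_z(p,px,z):
    o,d=ray(p,px); return o+d*(z-o[2])/d[2]
def proj(p,X):
    c=p['W2C']@np.append(X,1); u=c[:2]/c[2]; u=u*(1+p['k1']*(u@u)); return np.array([u[0]*p['fx']+p['cx'],u[1]*p['fy']+p['cy']])
def save(p,n,box=None,sc=1):
    f=p['frame'][:,:,::-1]
    if box: f=f[box[1]:box[3],box[0]:box[2]]
    cv2.imwrite('pics/'+n,cv2.resize(f,None,fx=sc,fy=sc,interpolation=cv2.INTER_CUBIC))
E
python3 - <<'E'
from h import *
print(arm.read_state())
ps={n:shot(n) for n in('top','side')}
for n,p in ps.items():
    save(p,n+'0.png',sc=1.25)
    C=np.linalg.inv(p['W2C']);print(n,C[:3,3].round(),C[:3,2].round(2))
    for q in ['spreader','drawer_front','hub','agitator','block','tamper','bowl','bottle','fork','clip','pot']:
        a=models.spot_in(p,q)[:2];b=models.tip_of(p,q)[:2]
        print(n,q,[(np.round(i['rect']).tolist(),round(i['score'],2)) for i in a],[(np.round(i['pixel'],1).tolist(),round(i['score'],2),at_z(p,i['pixel'],{'hub':56,'drawer_front':32,'agitator':10,'tamper':10}.get(q,0)).round()[:2].tolist()) for i in b])
E
```

```text
{'clock': 0.0, 'joints': array([-1.03539945e+00,  3.85563144e-01,  6.59512446e-03, -5.34155486e-04,
       -1.19399608e+00, -2.58621891e-01]), 'joint_vel': array([-0.00155216, -0.00047974, -0.00043891, -0.00027644,  0.00014619,
        0.00035938]), 'joint_efforts': array([-5.00163933e-04, -3.92288339e+01,  1.88402241e+01,  4.18626219e+00,
       -4.66760379e-03,  2.75322085e-07]), 'position': array([ 170.64049102, -600.57403237,  206.20043942]), 'ee_rot': array([-1.37848523e-01,  9.90452699e-01,  1.09556432e-03, -1.90169569e-04]), 'contact_force': array([-1.05440034,  0.00623412, -0.85120001]), 'wrist_torque': array([ 0.00411138, -0.02379626,  0.00257214]), 'grasp_force': 0.0, 'gripper_width': 85.44942969475206}
top [ 494.   30. 1413.] [ 0.04 -0.01 -1.  ]
top spreader [([330.0, 148.0, 387.0, 233.0], 0.74), ([340.0, 217.0, 380.0, 235.0], 0.59)] []
top drawer_front [([335.0, 187.0, 381.0, 239.0], 0.95)] [([359.4, 237.3], 0.7, [447.0, -118.0]), ([453.2, 228.5], 0.5, [477.0, -426.0])]
top hub [([338.0, 217.0, 384.0, 236.0], 0.73), ([352.0, 168.0, 371.0, 186.0], 0.58)] [([360.8, 179.2], 
[... 1455 characters left out ...]
80.0, 247.0, 353.0, 280.0], 0.93)] [([317.6, 267.9], 0.94, [521.0, 248.0])]
side tamper [([332.0, 236.0, 343.0, 268.0], 0.52)] [([337.6, 268.7], 0.54, [467.0, 247.0])]
side bowl [([210.0, 229.0, 266.0, 270.0], 0.83)] []
side bottle [([372.0, 109.0, 390.0, 159.0], 0.73)] [([376.3, 153.0], 0.59, [484.0, -462.0])]
side fork [([189.0, 303.0, 312.0, 355.0], 0.81), ([346.0, 179.0, 373.0, 207.0], 0.33)] [([252.7, 333.2], 0.61, [600.0, 487.0]), ([399.4, 178.2], 0.21, [369.0, -284.0])]
side clip [([393.0, 172.0, 429.0, 179.0], 0.46)] [([398.3, 176.0], 0.45, [375.0, -299.0])]
side pot [([316.0, 123.0, 345.0, 157.0], 0.91), ([308.0, 169.0, 322.0, 178.0], 0.71)] [([330.8, 154.1], 0.76, [660.0, -401.0])]
```

View pics/top0.png

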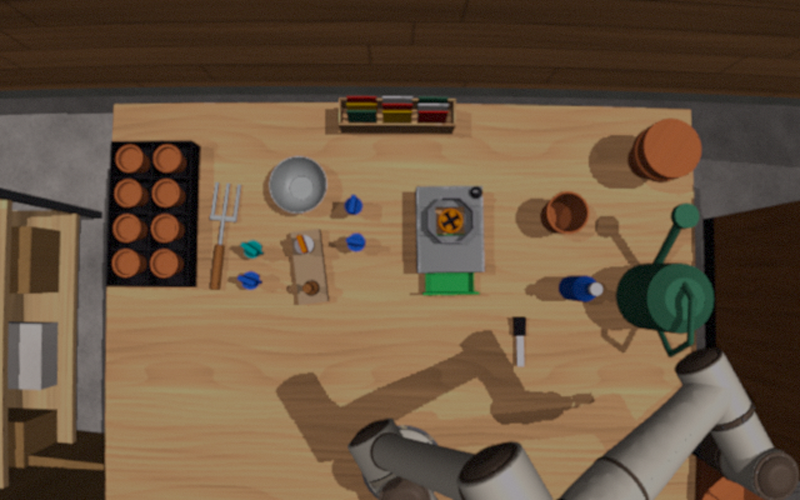

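View pics/side0.png

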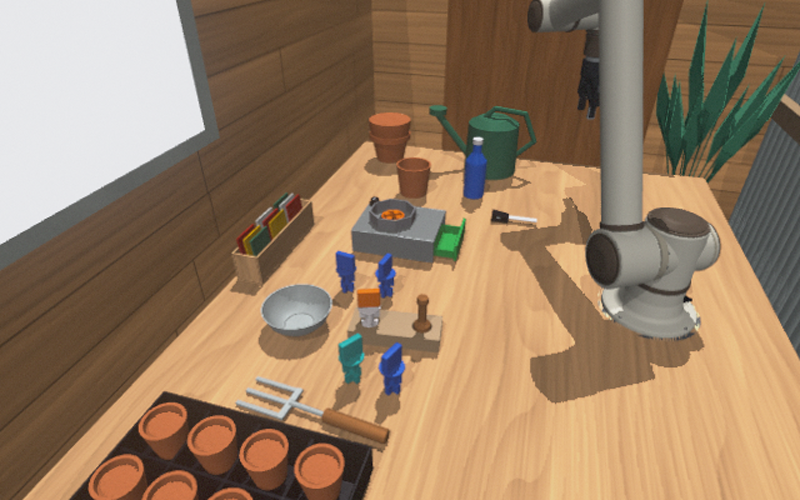

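The top picture shows the spreader with its drawer out at about (450,283) and the hub at (450,221). The white and orange agitator is in the far block hole at (303,243), and the tamper is in the near hole at (311,288). Both pictures show only blue or turquoise look-alikes. I'll move to look down on the spreader.

Call:
{"fn": "arm_command", "kwargs": {"rows": [{"grip": 1,"linear": [-400,388,-94],"rot": [0,0,0.277]},{"grip": 1,"linear": [-400,388,-94],"rot": [0,0,0.277]},{"grip": 1,"linear": [-400,388,-94],"rot": [0,0,0.277]},{"grip": 1,"linear": [-400,388,-94],"rot": [0,0,0.277]},{"grip": 0,"linear": [-400,388,-94],"rot": [0,0,0.277]},{"grip": 0,"linear": [-400,388,-94],"rot": [0,0,0.277]},{"grip": 0,"linear": [-400,388,-94],"rot": [0,0,0.277]},{"grip": 0,"linear": [-400,388,-94],"rot": [0,0,0.277]},{"grip": 0,"linear": [-400,388,-94],"rot": [0,0,0.277]},{"grip": 0,"linear": [-400,388,-94],"rot": [0,0,0.277]}]}}

```text
clock: 3.55
position: [451.4, -115.7, 302.0]
ee_rot: [-0.003, 1.0, 0.0, 0.001]
contact_force: [-1.0, 0.1, -0.1]
gripper_width: 0.4
grasp_force: 0.0
```

Run:
```python
from h import *
print(tool().round(3)); p=shot('wrist'); save(p,'w1.png',sc=1.25); print(np.array(p['T_tool_cam']).round(3),p['fx'])
for q in ['drawer_front','hub']:
    print(q,[(np.round(i['pixel'],1).tolist(),round(i['score'],2),at_z(p,i['pixel'],{'hub':56,'drawer_front':32}[q]).round()[:2].tolist()) for i in models.tip_of(p,q)[:3]],[(np.round(i['rect']).tolist(),round(i['score'],2)) for i in models.spot_in(p,q)[:2]])
```

```text
[[-1.00000e+00 -5.00000e-03  2.00000e-03  4.51428e+02]
 [-5.00000e-03  1.00000e+00  0.00000e+00 -1.15698e+02]
 [-2.00000e-03  0.00000e+00 -1.00000e+00  3.02048e+02]
 [ 0.00000e+00  0.00000e+00  0.00000e+00  1.00000e+00]]
[[   0.      -0.949   -0.314   82.375]
 [   1.       0.      -0.      -1.028]
 [   0.      -0.314    0.949 -167.197]
 [   0.       0.       0.       1.   ]] 330.4811037858154
drawer_front [([316.5, 154.1], 0.83, [454.0, -124.0])] [([259.0, 151.0, 378.0, 204.0], 0.89)]
hub [] []
```

View pics/w1.png

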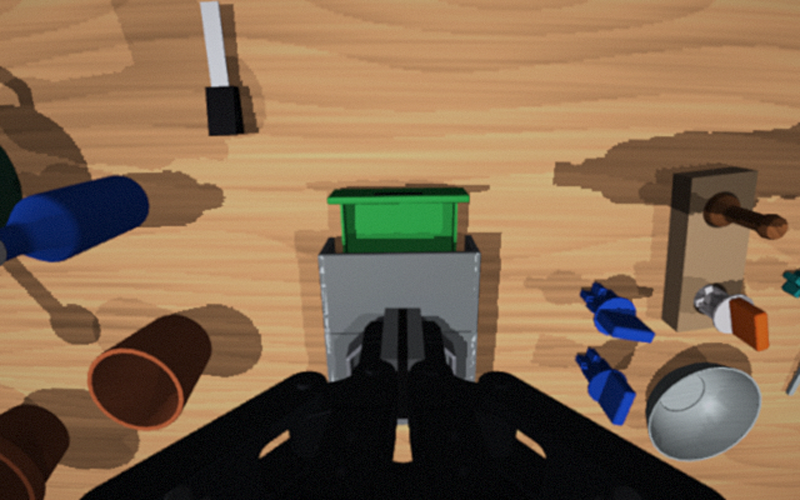

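The wrist picture shows the drawer front's top edge from (329,192) to (469,192) and the base's front top edge from (321,253) to (480,252). Fingers hide the hub, and the agitator is at (735,315).

Run:
```python
from h import *
p=shot('wrist')
for n,px,z in [('drawL',(329,198),56),('drawR',(469,196),56),('baseL',(321,254),66),('baseR',(480,253),66)]:
    print(n,at_z(p,np.array(px)/1.25,z).round(1))
t=shot('top')
for px,z in [((417,187),66),((417,272),66),((485,272),66),((485,187),66),((450,221),84)]: print(at_z(t,np.array(px)/1.25,z).round(1))
# segment orange hub in top
f=t['frame'];hsv=cv2.cvtColor(f,cv2.COLOR_RGB2HSV)
m=cv2.inRange(hsv,(8,140,90),(20,255,255));m[:, :335]=0;m[:,390:]=0;m[:150]=0;m[200:]=0
ys,xs=np.nonzero(m);print(len(xs),xs.min(),xs.max(),ys.min(),ys.max(),at_z(t,((xs.min()+xs.max())/2,(ys.min()+ys.max())/2),78).round(1))
```

```text
drawL [ 450.8 -194.8   56. ]
drawR [449.  -52.9  56. ]
baseL [ 507.5 -204.6   66. ]
baseR [506.6 -40.3  66. ]
[726.6 -31.7  66. ]
[510.2 -32.6  66. ]
[ 511.2 -205.2   66. ]
[ 728.3 -205.7   66. ]
[ 638.3 -114.1   84. ]
281 350 370 166 186 [ 641.5 -114.7   78. ]
```

Call:
{"fn": "arm_command", "kwargs": {"rows": [{"grip": 0,"linear": [48,-6,100],"rot": [0,0,0]},{"grip": 0,"linear": [48,-6,100],"rot": [0,0,0]},{"grip": 0,"linear": [48,-6,272],"rot": [0,0,0]},{"grip": 0,"linear": [48,-6,272],"rot": [0,0,0]},{"grip": 0,"linear": [48,-6,272],"rot": [0,0,0]},{"grip": 0,"linear": [48,-6,272],"rot": [0,0,0]},{"grip": 0,"linear": [48,-6,272],"rot": [0,0,0]},{"grip": 0,"linear": [48,-6,272],"rot": [0,0,0]}]}}

```text
clock: 4.9
position: [403.4, -124.7, 31.4]
ee_rot: [0.0, 1.0, 0.0, 0.003]
contact_force: [-1.0, 0.5, 0.3]
gripper_width: 0.1
grasp_force: 0.0
```

Call:
{"fn": "arm_command", "kwargs": {"rows": [{"grip": 0,"linear": [-15,0,0],"rot": [0,0,0]},{"grip": 0,"linear": [-25,0,0],"rot": [0,0,0]},{"grip": 0,"linear": [-35,0,0],"rot": [0,0,0]},{"grip": 0,"linear": [-42,0,0],"rot": [0,0,0]},{"grip": 0,"linear": [-49,0,0],"rot": [0,0,0]},{"grip": 0,"linear": [-56,0,0],"rot": [0,0,0]},{"grip": 0,"linear": [-63,0,0],"rot": [0,0,0]},{"grip": 0,"linear": [-68,0,0],"rot": [0,0,0]},{"grip": 0,"linear": [-73,0,0],"rot": [0,0,0]},{"grip": 0,"linear": [-78,0,0],"rot": [0,0,0]}]}}

```text
clock: 6.15
position: [479.7, -124.6, 29.3]
ee_rot: [0.0, 1.0, 0.0, -0.0]
contact_force: [-1.9, 1.4, 2.1]
gripper_width: -0.0
grasp_force: 0.9
```

Call:
{"fn": "arm_command", "kwargs": {"rows": [{"grip": 0,"linear": [-2,0,0],"rot": [0,0,0]},{"grip": 0,"linear": [-4,0,0],"rot": [0,0,0]},{"grip": 0,"linear": [-6,0,0],"rot": [0,0,0]},{"grip": 0,"linear": [-7,0,0],"rot": [0,0,0]},{"grip": 0,"linear": [-8,0,0],"rot": [0,0,0]}]}}

```text
clock: 6.78
position: [484.5, -124.7, 29.1]
ee_rot: [0.0, 1.0, 0.0, -0.003]
contact_force: [-7.0, 3.7, 6.7]
gripper_width: 0.2
grasp_force: 5.1
```

Call:
{"fn": "arm_command", "kwargs": {"rows": [{"grip": 0,"linear": [-2,0,0],"rot": [0,0,0]},{"grip": 0,"linear": [-4,0,0],"rot": [0,0,0]},{"grip": 0,"linear": [-6,0,0],"rot": [0,0,0]},{"grip": 0,"linear": [-7,0,0],"rot": [0,0,0]},{"grip": 0,"linear": [-7,0,0],"rot": [0,0,0]}]}}

```text
clock: 7.4
position: [493.8, -124.5, 29.2]
ee_rot: [0.0, 1.0, 0.0, -0.001]
contact_force: [-3.4, 3.7, 2.7]
gripper_width: 0.2
grasp_force: 2.3
```

Call:
{"fn": "arm_command", "kwargs": {"rows": [{"grip": 0,"linear": [-3,0,0],"rot": [0,0,0]},{"grip": 0,"linear": [-5,0,0],"rot": [0,0,0]},{"grip": 0,"linear": [-5,0,0],"rot": [0,0,0]}]}}

```text
clock: 7.78
position: [493.3, -125.3, 27.9]
ee_rot: [0.001, 1.0, -0.0, -0.006]
contact_force: [-11.2, -0.4, 5.0]
gripper_width: 0.0
grasp_force: 5.2
```

Call:
{"fn": "arm_command", "kwargs": {"rows": [{"grip": 0,"linear": [25,0,0],"rot": [0,0,0]},{"grip": 0,"linear": [25,0,-60],"rot": [0,0,0]},{"grip": 0,"linear": [25,0,-120],"rot": [0,0,0]},{"grip": 0,"linear": [25,0,-180],"rot": [0,0,0]},{"grip": 0,"linear": [-20,0,-230],"rot": [0,0,0]},{"grip": 0,"linear": [-70,0,-270],"rot": [0,0,0]},{"grip": 0,"linear": [-117,0,-270],"rot": [0,0,0]},{"grip": 0,"linear": [-117,0,-270],"rot": [0,0,0]},{"grip": 0,"linear": [-117,0,-270],"rot": [0,0,0]}]}}

```text
clock: 8.9
position: [616.6, -125.0, 298.5]
ee_rot: [0.0, 1.0, -0.0, -0.0]
contact_force: [-0.6, -0.3, 0.4]
gripper_width: -0.4
grasp_force: 0.0
```

Run:
```python
from h import *
print(tool()[:3,3].round(1)); p=shot('wrist'); save(p,'w2.png',(180,20,500,260),2.5)
for q in ['hub','agitator','tamper','drawer_front']:
    print(q,[(np.round(i['pixel'],1).tolist(),round(i['score'],2),at_z(p,i['pixel'],{'hub':56,'drawer_front':32}.get(q,10)).round(1)[:2].tolist()) for i in models.tip_of(p,q)[:4]],[(np.round(i['rect']).tolist(),round(i['score'],2)) for i in models.spot_in(p,q)[:2]])
```

```text
[ 616.6 -125.   298.5]
hub [([328.9, 171.0], 0.84, [634.6, -116.9])] [([305.0, 150.0, 358.0, 203.0], 0.71)]
agitator [([591.0, 122.2], 0.93, [574.3, 251.2]), ([497.7, 124.0], 0.63, [578.9, 115.9])] [([484.0, 183.0, 546.0, 234.0], 0.86), ([594.0, 112.0, 640.0, 150.0], 0.82)]
tamper [([600.7, 40.1], 0.55, [467.5, 240.5]), ([328.7, 165.4], 0.16, [637.8, -116.2])] [([600.0, 21.0, 636.0, 54.0], 0.69)]
drawer_front [([327.3, 61.1], 0.71, [502.0, -119.2])] [([265.0, 60.0, 390.0, 186.0], 0.88)]
```

View pics/w2.png

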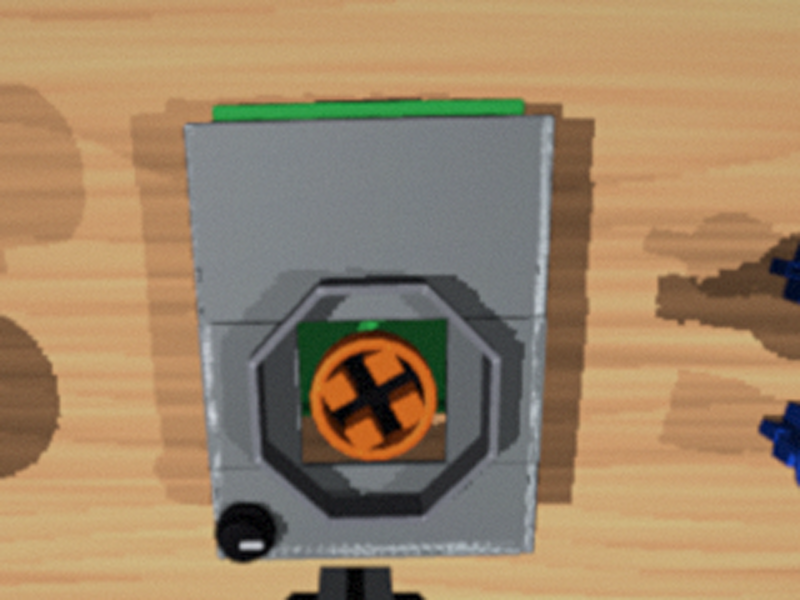

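The picture shows the drawer home (green strip only, at row 107), with the hub ring centred at about (374,398) and its slots about 25° off. I'll fit the hub precisely from this picture and look at the agitator next.

```bash
cat >> h.py <<'E'
def rectify(p,c,z,half=45,ppm=6):
    """top-down patch on plane z; col=+x world,row=+y world"""
    n=2*half*ppm; g=(np.arange(n)-n/2+.5)/ppm
    X,Y=np.meshgrid(g+c[0],g+c[1]); P=np.stack([X,Y,np.full_like(X,z),np.ones_like(X)],-1)@p['W2C'].T
    u=P[...,:2]/P[...,2:3]; u=u*(1+p['k1']*(u**2).sum(-1,keepdims=True))
    return cv2.remap(p['frame'],(u[...,0]*p['fx']+p['cx']).astype(np.float32),(u[...,1]*p['fy']+p['cy']).astype(np.float32),cv2.INTER_CUBIC)
def hubfit(p,c):
    from scipy.optimize import minimize
    im=rectify(p,c,78); hsv=cv2.cvtColor(im,cv2.COLOR_RGB2HSV)
    m=cv2.inRange(hsv,(6,130,110),(22,255,255)); m=cv2.morphologyEx(m,cv2.MORPH_OPEN,np.ones((5,5)))
    k=max(cv2.findContours(m,cv2.RETR_EXTERNAL,cv2.CHAIN_APPROX_NONE)[0],key=cv2.contourArea)
    (a,b),r,_=cv2.fitEllipse(cv2.convexHull(k)); ctr=np.array(c)+(np.array([a,b])-270)/6
    mf=cv2.GaussianBlur(m,(0,0),3)/255.
    rr=np.linspace(4,22,40); best=[]
    for th in np.arange(0,90,.5):
        s=0
        for q in range(4):
            t=np.radians(th+90*q)
            for o in (-3,0,3):
                s+=cv2.remap(mf.astype(np.float32),(a+6*(rr*np.cos(t)-o*np.sin(t))).astype(np.float32),(b+6*(rr*np.sin(t)+o*np.cos(t))).astype(np.float32),1).mean()
        best.append(s)
    best=np.array(best); w=np.exp(-1j*0)
    ph=np.angle(np.sum((best.max()-best)*np.exp(4j*np.radians(np.arange(0,90,.5)))))/4
    return ctr, np.array(r)/6, np.degrees(ph)%90, np.arange(0,90,.5)[best.argmin()], im
E
python3 - <<'E'
from h import *
p=shot('wrist'); c,r,t,t2,im=hubfit(p,(637,-118)); print(c.round(1),r,t,t2)
cv2.imwrite('pics/hub_r.png',im[:,:,::-1])
print(at_z(p,(265,62),56),at_z(p,(390,60),56))
print('knob', at_z(p,(180+245/2.5,20+531/2.5),84))
E
```

```text
[ 640.3 -117.3] [62.21558126 62.80852763] 30.17969358726296 28.0
[ 504.38800973 -191.6733275    56.        ] [502.07162533 -46.30031456  56.        ]
knob [ 707.84805202 -181.03924508   84.        ]
```

Call:
{"fn": "arm_command", "kwargs": {"rows": [{"grip": 0,"linear": [25,345,0],"rot": [0,0,0]},{"grip": 0,"linear": [25,345,0],"rot": [0,0,0]},{"grip": 0,"linear": [25,345,0],"rot": [0,0,0]},{"grip": 0,"linear": [25,345,0],"rot": [0,0,0]},{"grip": 0,"linear": [25,345,0],"rot": [0,0,0]},{"grip": 1,"linear": [25,345,0],"rot": [0,0,0]},{"grip": 1,"linear": [25,345,0],"rot": [0,0,0]},{"grip": 1,"linear": [25,345,0],"rot": [0,0,0]},{"grip": 1,"linear": [25,345,0],"rot": [0,0,0]}]}}

```text
clock: 10.52
position: [591.8, 219.1, 299.6]
ee_rot: [0.001, 1.0, 0.0, 0.0]
contact_force: [-0.1, -0.3, -0.2]
gripper_width: 71.8
grasp_force: 0.0
```

Run:
```python
from h import *
print(tool()[:3,3].round(1)); p=shot('wrist'); save(p,'w3.png',(180,20,500,260),2.5)
for q in ['agitator','tamper','block']:
    print(q,[(np.round(i['pixel'],1).tolist(),round(i['score'],2),at_z(p,i['pixel'],0 if q=='block' else 10).round(1)[:2].tolist()) for i in models.tip_of(p,q)[:4]],[(np.round(i['rect']).tolist(),round(i['score'],2)) for i in models.spot_in(p,q)[:2]])
hsv=cv2.cvtColor(p['frame'],cv2.COLOR_RGB2HSV)
m=cv2.inRange(hsv,(5,150,120),(18,255,255));m=cv2.morphologyEx(m,cv2.MORPH_OPEN,np.ones((3,3)))
n,l,s,ce=cv2.connectedComponentsWithStats(m)
for i in range(1,n):
    if s[i,4]>80: print(s[i],ce[i])
```

```text
[591.8 219.1 299.6]
agitator [([248.8, 143.8], 0.97, [582.6, 117.0]), ([450.7, 65.8], 0.97, [480.3, 386.6]), ([261.6, 207.7], 0.78, [676.9, 129.4]), ([346.6, 141.8], 0.75, [580.2, 252.5])] [([215.0, 136.0, 267.0, 174.0], 0.95), ([439.0, 46.0, 507.0, 90.0], 0.76)]
tamper [([340.0, 49.5], 0.65, [461.7, 241.7])] [([325.0, 33.0, 353.0, 70.0], 0.66)]
block [([342.9, 98.3], 0.94, [522.5, 247.0])] [([303.0, 14.0, 378.0, 176.0], 0.86)]
[332  35  20  21 307] [340.93811075  44.99348534]
[520  53  24  58 627] [531.77671451  81.06060606]
[342 134  23  41 485] [353.01649485 153.72783505]
[ 598  154   42   53 1436] [618.96030641 180.91643454]
[ 39 176  45  46 955] [ 60.83874346 198.4104712 ]
[ 582  221   49   47 1374] [603.77147016 242.32532751]
[ 566  279   47   41 1051] [586.54614653 296.63653663]
[628 286  12  31 248] [634.40322581 301.47580645]
```

View pics/w3.png

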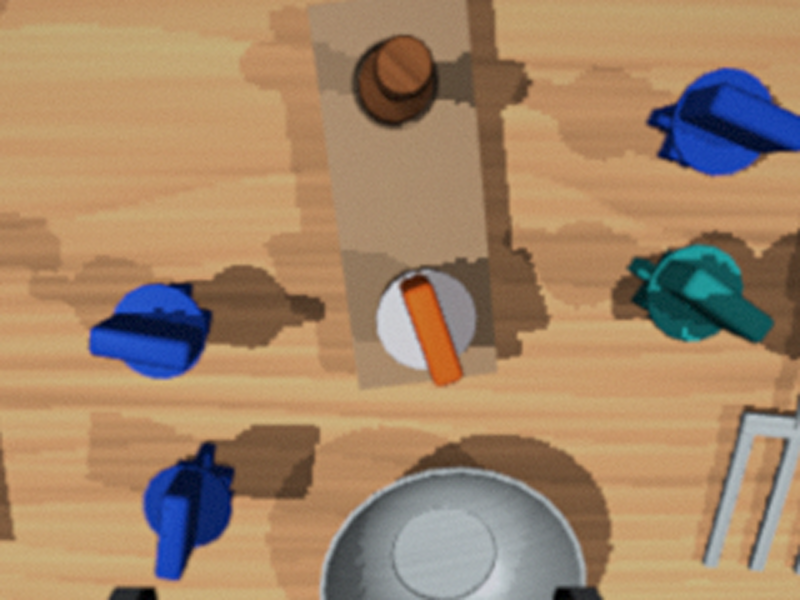

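The picture shows the white disc at (426,320), its orange bar running from (413,285) to (450,380), and the tamper at (403,65). I'll rectify both the bar and the hub.

Run:
```python
from h import *
p=shot('wrist')
im=rectify(p,(580,250),114)
hsv=cv2.cvtColor(im,cv2.COLOR_RGB2HSV); m=cv2.inRange(hsv,(5,170,150),(18,255,255));m=cv2.morphologyEx(m,cv2.MORPH_OPEN,np.ones((9,9)))
n,l,s,ce=cv2.connectedComponentsWithStats(m);i=1+s[1:,4].argmax()
k=cv2.findContours((l==i).astype(np.uint8),0,1)[0][0]; r=cv2.minAreaRect(k);print('bar',r, np.array((580,250))+(np.array(r[0])-270)/6,np.array(r[1])/6)
v=cv2.boxPoints(r).astype(int); cv2.polylines(im,[v],True,(0,255,255),1)
im2=rectify(p,(580,250),74); hsv=cv2.cvtColor(im2,cv2.COLOR_RGB2HSV)
h=cv2.imread('pics/hub_r.png')
cv2.imwrite('pics/c1.png',cv2.resize(np.hstack([im[:,:,::-1],h]),(800,400)))
```

```text
bar ((253.05838012695312, 280.83941650390625), (268.4391784667969, 76.55044555664062), 19.983104705810547) [577.17639669 251.80656942] [44.73986308 12.75840759]
```

View pics/c1.png

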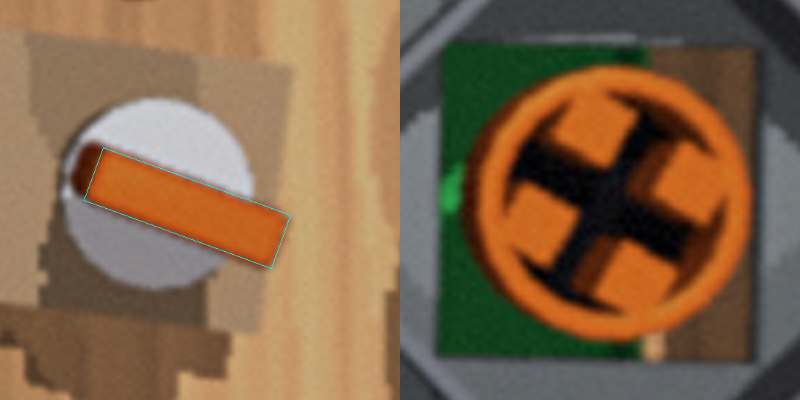

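The bar fits at 44.7 × 12.8 mm, yaw 20°, centre (577,252). The hub slots look about 24° off, with the dark side walls biasing my fit. I'll descend to grasp in two stages.

Call:
{"fn": "arm_command", "kwargs": {"rows": [{"grip": 1,"linear": [14.6,32.7,0],"rot": [0,0,-0.349]},{"grip": 1,"linear": [14.6,32.7,50],"rot": [0,0,-0.349]},{"grip": 1,"linear": [14.6,32.7,100],"rot": [0,0,-0.349]},{"grip": 1,"linear": [14.6,32.7,130],"rot": [0,0,-0.349]},{"grip": 1,"linear": [14.6,32.7,130],"rot": [0,0,-0.349]},{"grip": 1,"linear": [14.6,32.7,130],"rot": [0,0,-0.349]}]}}

```text
clock: 11.68
position: [578.2, 253.5, 171.1]
ee_rot: [-0.174, 0.985, 0.0, 0.001]
contact_force: [0.9, 0.2, 0.5]
gripper_width: 85.5
grasp_force: 0.0
```

```bash
cat >> h.py <<'E'
def barfit(p,c,z):
    im=rectify(p,c,z); hsv=cv2.cvtColor(im,cv2.COLOR_RGB2HSV); m=cv2.inRange(hsv,(5,170,150),(18,255,255));m=cv2.morphologyEx(m,cv2.MORPH_OPEN,np.ones((9,9)))
    n,l,s,ce=cv2.connectedComponentsWithStats(m);i=1+s[1:,4].argmax()
    k=cv2.findContours((l==i).astype(np.uint8),0,1)[0][0]; r=cv2.minAreaRect(k)
    return np.array(c)+(np.array(r[0])-270)/6,np.array(r[1])/6,r[2],im
E
python3 - <<'E'
from h import *
T=tool();print(T.round(3)); p=shot('wrist'); a=barfit(p,(577,252),114);print(a[:3])
save(p,'w4.png'); 
h=cv2.imread('pics/hub_r.png');hsv=cv2.cvtColor(h,cv2.COLOR_BGR2HSV)
for v in (170,190,210):
    m=cv2.morphologyEx(cv2.inRange(hsv,(6,130,v),(24,255,255)),cv2.MORPH_OPEN,np.ones((5,5)))
    k=np.vstack([x for x in cv2.findContours(m,0,1)[0] if cv2.contourArea(x)>300]);e=cv2.fitEllipse(cv2.convexHull(k));print(v,e,np.array((637,-118))+(np.array(e[0])-270)/6)
    # inner tiles
    mm=m.copy(); yy,xx=np.mgrid[:540,:540]; mm[np.hypot(xx-e[0][0],yy-e[0][1])>135]=0
    n,l,s,ce=cv2.connectedComponentsWithStats(mm)
    good=[ce[i] for i in range(1,n) if s[i,4]>1500]
    print([ (g-np.array(e[0])).round() for g in good],[round(np.degrees(np.arctan2(*(g-np.array(e[0]))[::-1]))-45,1)%90 for g in good], np.mean(good,0) if good else 0,[cv2.minAreaRect(cv2.findContours((l==i).astype(np.uint8),0,1)[0][0])[1:] for i in range(1,n) if s[i,4]>1500])
E
```

```text
[[-9.40000e-01 -3.42000e-01  3.00000e-03  5.78162e+02]
 [-3.42000e-01  9.40000e-01  1.00000e-03  2.53532e+02]
 [-3.00000e-03  0.00000e+00 -1.00000e+00  1.71098e+02]
 [ 0.00000e+00  0.00000e+00  0.00000e+00  1.00000e+00]]
(array([577.07696025, 251.62135824]), array([44.65746562, 12.52692286]), 19.953800201416016)
170 ((289.4577941894531, 274.5531311035156), (360.7198486328125, 364.7470703125), 155.93138122558594) [ 640.2429657  -117.24114482]
[array([-26., -99.]), array([100., -26.]), array([-100.,   26.]), array([ 27., 100.])] [np.float64(30.19999999999999), np.float64(30.299999999999997), np.float64(30.200000000000003), np.float64(30.1)] [289.65066778 274.74922615] [((82.35214233398438, 80.71238708496094), 30.068584442138672), ((81.42301177978516, 81.62545013427734), 31.759479522705078), ((81.80482482910156, 81.11883544921875), 30.963756561279297), ((82.05062866210938, 81.89602661132812), 30.529706954956055)]
190 ((289.1620178222656, 273.9040222167969), (355.6311950683594, 358.0955505371094), 163.7447967529297) [ 640.19366964 -117.34932963]
[array([ -26., -100.]), array([101., -26.]), array([-100.,   27.]), array([ 27., 101.])] [np.float64(30.19999999999999), np.float64(30.700000000000003), np.float64(29.799999999999997), np.float64(29.9)] [289.69155914 274.69157126] [((76.29480743408203, 76.43313598632812), 29.604454040527344), ((77.01728820800781, 77.01728820800781), 32.61924362182617), ((76.55834197998047, 77.41162872314453), 31.429563522338867), ((76.28610229492188, 78.29595947265625), 30.529706954956055)]Traceback (most recent call last):
  File "<stdin>", line 7, in <module>
    return _nx.concatenate(arrs, 0, dtype=dtype, casting=casting)
           ~~~~~~~~~~~~~~~^^^^^^^^^^^^^^^^^^^^^^^^^^^^^^^^^^^^^^^
ValueError: need at least one array to concatenate
```

Tile geometry gives a consistent hub angle of 30.2° and centre (640.2, -117.2). I'll descend and grasp.

Call:
{"fn": "arm_command", "kwargs": {"rows": [{"grip": 1,"linear": [1.7,-1.4,40],"rot": [0,0,0]},{"grip": 1,"linear": [1.7,-1.4,70],"rot": [0,0,0]},{"grip": 1,"linear": [1.7,-1.4,89],"rot": [0,0,0]},{"grip": 1,"linear": [1.7,-1.4,89],"rot": [0,0,0]},{"grip": 0,"linear": [1.7,-1.4,89],"rot": [0,0,0]},{"grip": 0,"linear": [1.7,-1.4,89],"rot": [0,0,0]},{"grip": 0,"linear": [1.7,-1.4,89],"rot": [0,0,0]},{"grip": 0,"linear": [1.7,-1.4,89],"rot": [0,0,0]},{"grip": 0,"linear": [1.7,-1.4,89],"rot": [0,0,0]},{"grip": 0,"linear": [1.7,-1.4,89],"rot": [0,0,0]}]}}

```text
clock: 12.98
position: [576.4, 251.4, 81.0]
ee_rot: [-0.174, 0.985, 0.0, 0.001]
contact_force: [-0.4, -0.3, 3.3]
gripper_width: 11.9
grasp_force: 61.4
```

Call:
{"fn": "arm_command", "kwargs": {"rows": [{"grip": 0,"linear": [0,0,-15],"rot": [0,0,0]},{"grip": 0,"linear": [0,0,-30],"rot": [0,0,0]},{"grip": 0,"linear": [0,0,-60],"rot": [0,0,0]},{"grip": 0,"linear": [0,0,-110],"rot": [0,0,0]},{"grip": 0,"linear": [0,0,-150],"rot": [0,0,0]},{"grip": 0,"linear": [0,0,-150],"rot": [0,0,0]},{"grip": 0,"linear": [0,0,-150],"rot": [0,0,0]}]}}

```text
clock: 13.85
position: [575.2, 250.9, 230.0]
ee_rot: [-0.173, 0.985, 0.0, -0.001]
contact_force: [0.2, -0.2, -1.4]
gripper_width: 12.0
grasp_force: 60.8
```

Run:
```python
from h import *
T=tool();print(T.round(3),arm.read_state()['gripper_width']); p=shot('wrist'); save(p,'w5.png',(160,120,480,360),2.5)
t=shot('side'); c=proj(t,T[:3,3]).astype(int); print(c)
f=cv2.resize(t['frame'][c[1]-45:c[1]+45,c[0]-60:c[0]+60,::-1],None,fx=6.6,fy=6.6,interpolation=2); cv2.imwrite('pics/s5.png',f)
```

```text
[[-9.40000e-01 -3.42000e-01 -1.00000e-03  5.75164e+02]
 [-3.42000e-01  9.40000e-01  0.00000e+00  2.50924e+02]
 [ 1.00000e-03  1.00000e-03 -1.00000e+00  2.29967e+02]
 [ 0.00000e+00  0.00000e+00  0.00000e+00  1.00000e+00]] 12.012221528362657
[294 192]
```

View pics/w5.png

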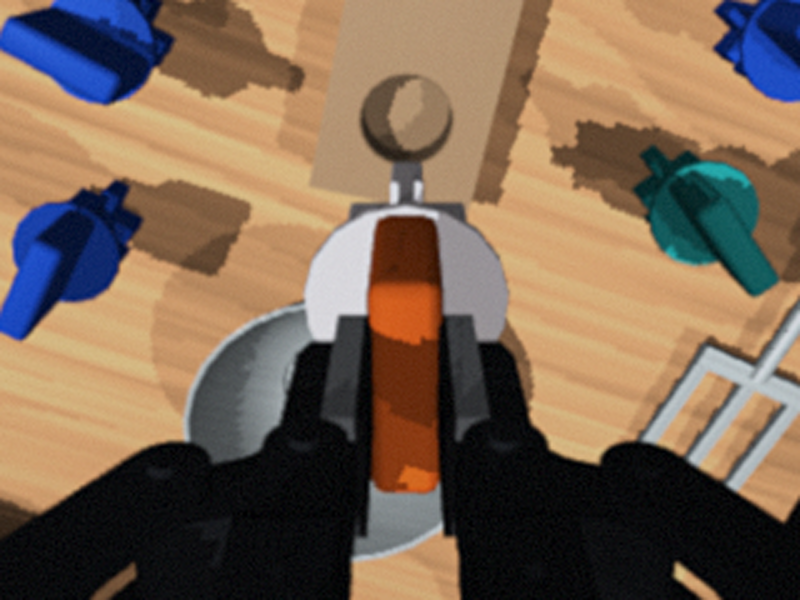

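View pics/s5.png

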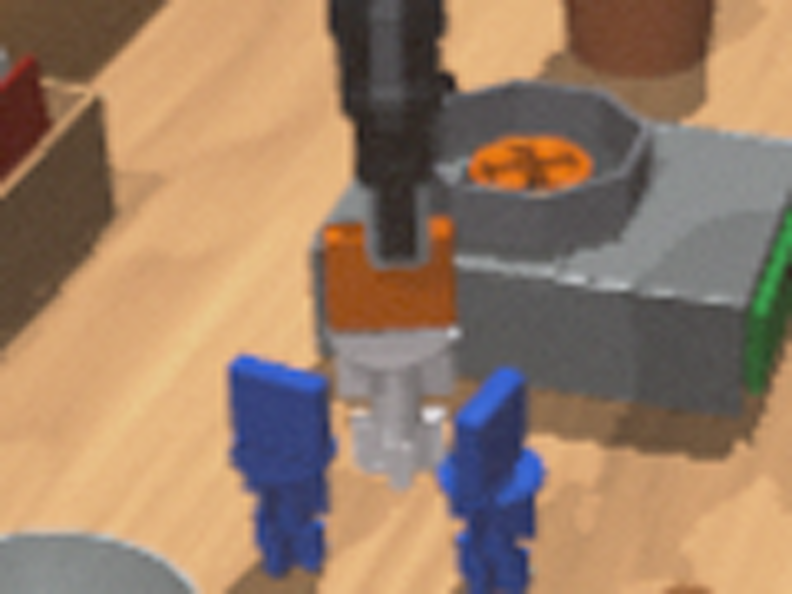

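The bar is held upright in the fingers. Its top face runs from row 282 to 490 and from column 370 to 441. I'll work out its offset in tool coordinates.

Run:
```python
from h import *
p=shot('wrist'); p['W2C']=np.linalg.inv(np.array(p['T_tool_cam'])) 
for px in [(370,285),(441,285),(372,490),(439,490),(405.5,285),(405.5,490)]:
    print(px,at_z(p,np.array([160,120])+np.array(px)/2.5,-33).round(1))
# lower: disc top tool z=+7, visible width at row 300: 306..508
for px in [(306,300),(508,300)]: print(at_z(p,np.array([160,120])+np.array(px)/2.5,7).round(1))
```

```text
(370, 285) [ 21.   -6.5 -33. ]
(441, 285) [ 21.    6.1 -33. ]
(372, 490) [-23.   -6.7 -33. ]
(439, 490) [-23.    6.4 -33. ]
(405.5, 285) [ 21.   -0.2 -33. ]
(405.5, 490) [-23.   -0.2 -33. ]
[ -1.2 -23.2   7. ]
[-1.2 23.7  7. ]
```

Call:
{"fn": "arm_command", "kwargs": {"rows": [{"grip": 0,"linear": [10,-56,0],"rot": [0,0,-0.03]},{"grip": 0,"linear": [20,-112,0],"rot": [0,0,-0.06]},{"grip": 0,"linear": [30,-168,0],"rot": [0,0,-0.09]},{"grip": 0,"linear": [40,-224,0],"rot": [0,0,-0.12]},{"grip": 0,"linear": [50,-280,0],"rot": [0,0,-0.15]},{"grip": 0,"linear": [60,-336,0],"rot": [0,0,-0.178]},{"grip": 0,"linear": [65.7,-368.4,0],"rot": [0,0,-0.178]},{"grip": 0,"linear": [65.7,-368.4,20],"rot": [0,0,-0.178]},{"grip": 0,"linear": [65.7,-368.4,40],"rot": [0,0,-0.178]},{"grip": 0,"linear": [65.7,-368.4,40],"rot": [0,0,-0.178]}]}}

```text
clock: 15.25
position: [638.4, -117.7, 187.2]
ee_rot: [-0.26, 0.966, 0.001, -0.003]
contact_force: [-0.1, 0.3, -1.1]
gripper_width: 11.6
grasp_force: 60.7
```

Run:
```python
from h import *
T=tool();print(T.round(3)); t=shot('top'); 
c=proj(t,[640,-117,78]).astype(int)
a=[np.array(tool()[:3,3])]
for _ in range(3): shot('top'); a.append(tool()[:3,3])
print(np.array(a).round(2)); d=np.array([639.4,-117.7])-np.mean(a,0)[:2]; print('delta tool',d@T[:2,:2], np.degrees(np.arctan2(T[1,0],T[0,0]))%360)
```

```text
[[-8.65000e-01 -5.02000e-01 -7.00000e-03  6.38385e+02]
 [-5.02000e-01  8.65000e-01  0.00000e+00 -1.17677e+02]
 [ 6.00000e-03  3.00000e-03 -1.00000e+00  1.87173e+02]
 [ 0.00000e+00  0.00000e+00  0.00000e+00  1.00000e+00]]
[[ 639.5  -117.68  188.94]
 [ 640.25 -117.64  190.23]
 [ 640.59 -117.55  190.95]
 [ 640.69 -117.43  191.28]]
delta tool [0.80640093 0.32191359] 210.1530339265887
```

Call:
{"fn": "arm_command", "kwargs": {"rows": [{"grip": 0,"linear": [1.2,0.4,10],"rot": [0,0,0]},{"grip": 0,"linear": [1.2,0.4,20],"rot": [0,0,0]},{"grip": 0,"linear": [1.2,0.4,30],"rot": [0,0,0]},{"grip": 0,"linear": [1.2,0.4,36],"rot": [0,0,0]},{"grip": 0,"linear": [1.2,0.4,36],"rot": [0,0,0]},{"grip": 0,"linear": [1.2,0.4,36],"rot": [0,0,0]},{"grip": 0,"linear": [1.2,0.4,36],"rot": [0,0,0]},{"grip": 0,"linear": [1.2,0.4,36],"rot": [0,0,0]}]}}

```text
clock: 16.45
position: [639.0, -117.8, 154.7]
ee_rot: [-0.26, 0.966, -0.0, 0.0]
contact_force: [-0.3, -0.1, -1.7]
gripper_width: 11.9
grasp_force: 60.8
```

Call:
{"fn": "arm_command", "kwargs": {"rows": [{"grip": 0,"linear": [-0.4,0,3],"rot": [0,0,0]},{"grip": 0,"linear": [-0.4,0,6],"rot": [0,0,0]},{"grip": 0,"linear": [-0.4,0,8],"rot": [0,0,0]},{"grip": 0,"linear": [-0.4,0,10],"rot": [0,0,0]},{"grip": 0,"linear": [-0.4,0,12],"rot": [0,0,0]},{"grip": 0,"linear": [-0.4,0,14],"rot": [0,0,0]},{"grip": 0,"linear": [-0.4,0,14],"rot": [0,0,0]}]}}

```text
clock: 17.32
position: [639.1, -117.6, 140.1]
ee_rot: [-0.26, 0.966, 0.0, -0.0]
contact_force: [-0.2, -0.6, -1.1]
gripper_width: 11.8
grasp_force: 60.8
```

Call:
{"fn": "arm_command", "kwargs": {"rows": [{"grip": 0,"linear": [-0.2,0,2],"rot": [0,0,0]},{"grip": 0,"linear": [-0.2,0,4],"rot": [0,0,0]},{"grip": 0,"linear": [-0.2,0,6],"rot": [0,0,0]},{"grip": 0,"linear": [-0.2,0,8],"rot": [0,0,0]},{"grip": 0,"linear": [-0.2,0,10],"rot": [0,0,0]},{"grip": 0,"linear": [-0.2,0,11],"rot": [0,0,0]},{"grip": 0,"linear": [-0.2,0,11],"rot": [0,0,0]}]}}

```text
clock: 18.2
position: [639.3, -117.5, 129.2]
ee_rot: [-0.26, 0.966, 0.0, -0.0]
contact_force: [-0.4, -0.6, -1.7]
gripper_width: 11.8
grasp_force: 60.8
```

Call:
{"fn": "arm_command", "kwargs": {"rows": [{"grip": 0,"linear": [0,0,2],"rot": [0,0,0]},{"grip": 0,"linear": [0,0,3],"rot": [0,0,0]},{"grip": 0,"linear": [0,0,4],"rot": [0,0,0]},{"grip": 0,"linear": [0,0,4],"rot": [0,0,0]},{"grip": 0,"linear": [0,0,4],"rot": [0,0,0]},{"grip": 0,"linear": [0,0,4],"rot": [0,0,0]}]}}

```text
clock: 18.95
position: [639.5, -117.5, 125.5]
ee_rot: [-0.26, 0.965, -0.0, 0.0]
contact_force: [-0.2, 0.2, 0.4]
gripper_width: 12.1
grasp_force: 61.0
```

Call:
{"fn": "arm_command", "kwargs": {"rows": [{"grip": 0,"linear": [0,0,1.5],"rot": [0,0,0]},{"grip": 0,"linear": [0,0,3],"rot": [0,0,0]},{"grip": 0,"linear": [0,0,4.5],"rot": [0,0,0]},{"grip": 0,"linear": [0,0,6],"rot": [0,0,0]},{"grip": 0,"linear": [0,0,8],"rot": [0,0,0]},{"grip": 0,"linear": [0,0,8],"rot": [0,0,0]},{"grip": 0,"linear": [0,0,8],"rot": [0,0,0]},{"grip": 0,"linear": [0,0,8],"rot": [0,0,0]}]}}

```text
clock: 19.95
position: [639.8, -117.6, 118.2]
ee_rot: [-0.261, 0.965, -0.0, 0.001]
contact_force: [-1.1, 1.7, 6.1]
gripper_width: 11.7
grasp_force: 61.7
```

Call:
{"fn": "arm_command", "kwargs": {"rows": [{"grip": 0,"linear": [0,0,1.5],"rot": [0,0,0]},{"grip": 0,"linear": [0,0,3],"rot": [0,0,0]},{"grip": 0,"linear": [0,0,3],"rot": [0,0,0]},{"grip": 0,"linear": [0,0,3],"rot": [0,0,0]},{"grip": 0,"linear": [0,0,3],"rot": [0,0,0]},{"grip": 0,"linear": [0,0,3],"rot": [0,0,0]}]}}

```text
clock: 20.7
position: [639.9, -117.7, 115.7]
ee_rot: [-0.261, 0.965, -0.001, 0.001]
contact_force: [-1.3, 0.8, 8.1]
gripper_width: 11.7
grasp_force: 61.9
```

Run:
```python
from h import *
t=shot('side'); c=proj(t,[640,-117,100]).astype(int)
cv2.imwrite('pics/s6.png',cv2.resize(t['frame'][c[1]-45:c[1]+45,c[0]-60:c[0]+75,::-1],None,fx=5.9,fy=5.9,interpolation=2))
s=arm.read_state();print(s['position'],s['contact_force'])
p=shot('wrist')
print([(i['pixel'],i['score'],at_z(p,i['pixel'],32)) for i in models.tip_of(p,'drawer_front')[:2]])
```

```text
[ 639.92280105 -117.6628062   115.73316945] [-1.55084995  0.52767346  7.1651986 ]
[([419.4, 35.9], 0.88, array([ 503.57568831, -118.41997007,   32.        ]))]
```

View pics/s6.png

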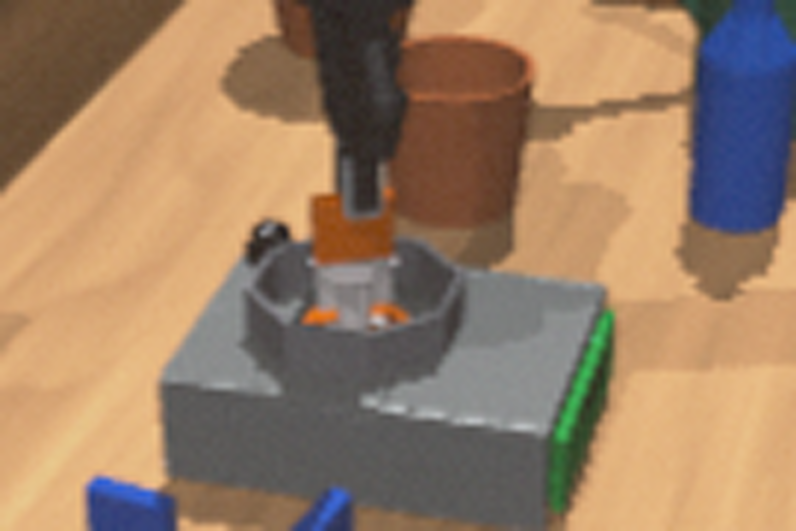

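The agitator is in the hub with about 10 mm of spring travel by both force and height, and the drawer is still home. Handing in.

```bash
python3 -c "
from h import *
print(job.job_done())"
```

```text
the job is handed in; nothing more can be done
None
```

The job is handed in after about 21 s; no verdict came back. At hand-in the drawer was home, and the agitator was in the hub, still held and pressed down about 10 of the 12 mm (my estimate from force and height).

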